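# Tip the pot lid over in its rack slot so that it drains

## Task

The stainless pot lid in the dish rack has flopped over onto its knob side, so its hollow inside tips upward and cannot drain. With your fingertips push it lightly until it falls over and leans the other way in the same slot, knob side up and hollow side down, then take your hand away. Do not lift the lid, and leave the two plates, the tumbler and the funnel untouched.

Things in the scene. Friction and masses are not known exactly. Their poses are not given: they have to be found in the camera images.
- rack: white plastic dish rack, fixed, 350 (its y) x 250 mm (its x), tray rim 56 mm high; origin mid underside, z up. Dishes stand on edge across it, facing along its y, in slots 40 mm apart. Slot sides: looped 6 mm bars at x = +-65 mm, 115 mm high, a narrow throat at the foot, flaring upward, so a dish leans to either side. Lid and plates stand in the slots at y = -120, 0, 120 mm, in any order
- lid: steel pot lid, loose, 0.2-0.4 kg, 200 mm across, on edge in a slot: dome 10 mm high, rolled rim 5 mm thick, knob 36 mm across ending 40 mm from the rim plane. z runs along its axis from the hollow to the knob side; at the start it points to the rack's -y, 8 degrees below level; leaning the other way about 15 above. Origin on the axis, 7.5 mm to the hollow side of the rim plane, 115 mm above the table
- lid_top (a point): uppermost point of the lid's rim, mid-thickness, 213 mm above the table at the start. About 0.5 N here, pushed level from the knob side towards the hollow side, tips the lid; this point travels about 65 mm in all, against the far bars; once pushed 45 mm the lid falls the rest of the way by itself
- lid_knob (a point): the middle of the knob's end face
- plate_a: one of two equal white melamine plates, loose, 180 mm across and 12 mm deep, standing on edge in a slot, leaning 17 degrees to the rack's -y, top edge 187 mm above the table. z axis out of the eating face, to the rack's -y; origin on the axis, 16 mm behind the rim plane
- plate_b: the other plate, the same in size, lean and axes
- tumbler: glass tumbler, loose, standing upside down on the table beside one end of the rack, 72 mm across at its mouth, 58 mm at its base, 115 mm high; origin at the middle of its underside (the mouth)
- funnel: small yellow plastic funnel, loose, standing mouth down on the table beside the other end of the rack, 84 mm across, 78 mm high; origin at the middle of its underside

How it is judged (in metres and radians):
At the end, for the whole second after the job is handed in: The lid rests in its own slot leaning to its hollow side, its axis 8 to 27 degrees above level on the knob side, its centre within 50 mm of its start and over 95 mm high, at rest (under 20 mm/s, 0.2 rad/s). Plates, tumbler and funnel are each within 10 mm of their start (angle between lid's own z axis and vertical between 1.1 and 1.43 rad and distance of lid from where it was at the start of the episode below 0.05 m and height (world z) of lid above 0.095 m and linear speed of lid below 0.02 m/s and angular speed of lid below 0.2 rad/s and distance of each of plate_a, plate_b, tumbler, funnel from where it was at the start of the episode below 0.01 m); the robot touches nothing.
It fails at once if the lid is pushed harder than 15 N (contact force between the fingers and lid above 15 N).
It fails at once if any part of the robot but the fingers touches the lid (contact force between the arm and lid above 0.5 N).
It fails at once if the lid is lifted: its centre rises 15 mm above its start, to over 130 mm (height (world z) of lid above 0.13 m).
It fails at once if the robot touches a plate, the tumbler or the funnel (over 0.5 N) (contact force between any of the fingers, the arm and plate_a above 0.5 N or contact force between any of the fingers, the arm and plate_b above 0.5 N or contact force between any of the fingers, the arm and tumbler above 0.5 N or contact force between any of the fingers, the arm and funnel above 0.5 N).
It also fails if it takes over 35 s, if anything falls off the work surface, if the arm or the gripper's body presses on something with over 40 N, if the wrist force passes 120 N, or if a joint passes its speed limit or range.

## Robot

A 6-joint arm with a two-finger parallel gripper is mounted at the origin on the work surface. World frame = base frame: x ahead of the robot, y to its left, z up, the work surface at z = 0. Lengths are in m, angles in degrees, forces in N, time in s.
With the tool pointing down it reaches from about 0.3 to 0.75 m from the base axis. Payload 8.5 kg.
Tool frame: the origin (TCP) lies between the finger pads; the fingertips stand 25 mm ahead of it and the grasp point (between the pads) lies 6 mm ahead of it; x points along the fingers, y is the direction in which the jaws open and shut, and the axes are right-handed (so a half turn about x gives the same grasp; the last joint's range is limited). The gripper opens to 85 mm and grips with 20 to 120 N. Pads are 22 mm wide; open, the fingers measure 114 mm over their backs; the gripper's body (76 mm by 85 mm) begins 54 mm behind the grasp point. The pads swing forward as they close: fully open they stand 13 mm farther back than shut.
Start: joints at [-82.237, 21.807, 74.336, -0, 83.858, -12.336], TCP at [0.189, -0.516, 0.256] pointing down, gripper open.
Joint ranges: [-178.18, 178.18], [-50.72, 133.34], [12.68, 142.11], [-81.47, 261.47], [9.98, 163.14], [-165.26, 165.26]. Speed limits (degrees/s): [136.94, 136.94, 180, 180, 180, 180].

## Interface

Orientations are given as a 3x3 rotation matrix whose columns are the frame's x, y, z axes.
In Python, from rig import sensors, get_image, workorder gives the robot as it stands.
- The arm moves only by the tool arm_command, never from a script. Its argument "plan" is a list that holds one entry, the list of rows, each a list of 6 numbers: the shift along the tool's x, y, z in units of 25 mm (1.0 is 25 mm), then the turn, a rotation vector about the tool's x, y, z in units of 6 degrees (1.0 is 6 degrees). In form: [[[dx, dy, dz, ax, ay, az], ...]]. A call has 1 to 10 rows; each row is the pose to reach, as a shift and turn from the pose commanded when the call began, along the tool's axes at that moment; what a row does not reach only later rows make up. A row lasts 1/10 s, in which the tool goes at most 50 mm and 8.59 degrees, less where a joint would pass 70% of its speed; a pose out of reach is approached as far as the arm can. A call with a gripper value outside its range is refused whole. "jaw" is the closure, from 0 (fully open) to 1 (shut), set as the call begins (left out, the last holds). The fingers move at their own pace and stop on an object; "newtons" is the grip in N (left out, the last holds). Time passes only in rows, so rows that repeat a pose let the fingers close. It gives the time, the measured TCP pose, the force and the opening at its end, in the units of the state.
- sensors.observe(): the state, without advancing time (a new reading comes with each control period).
- get_image(name): name is "side" or "top" or "wrist"; returns a dict with "img" (384x512x3 uint8, red, green, blue), "fx", "fy", "cx", "cy" (pixels), "T" (4x4, takes a point from camera to world coordinates). Camera axes: x right, y up, looking along -z (the intrinsics and any distortion apply to the point x, -y, -z); pixel columns grow to the right and rows downward; lengths in m; the calibration is good to about 2 mm. A picture is of the moment at which its call begins. There is no depth.
- workorder.close_job(): hands the job in, once; it reports no verdict.
The state is a dict: "time_s": time; "q": joint angles; "qvel": joint speeds; "joint_efforts": joint torques, N m; "position": TCP position; "tool_rot": TCP orientation; "ft_force": force on the tool from outside, world axes, zero at the start; "wrist_torque": the same for the moment, N m; "grip_width": finger opening in m.
Only numpy, scipy, OpenCV 4.12 (cv2) and the standard library are available. Lean on these libraries where they do the work, as an engineer would, in place of code of your own. Each camera call takes 0.05 s, during which the arm holds its last target. There are 200 camera calls.

## Working session

There is one attempt and no reset: what is moved stays moved. The work goes in short steps, Python scripts to look and compute and a tool call to move; the robot and the scene stay as the last step left them, time stands still between calls to the robot, and variables do not carry over. Pictures are saved under pics/ and viewed, about 8 in all and at most 12, crops included, and the job is handed in when it is done.

Besides the shell and the picture viewer there is one more tool, called as name(argument=value, ...), one argument or row to a line, values as JSON. arm_command: Moves the arm, as the interface text tells. Its arguments: {"type":"object","properties":{"plan":{"type":"array","items":{"type":"array","items":{"type":"array","items":{"type":"number"}}}},"jaw":{"type":"number"},"newtons":{"type":"number"}},"required":["plan"]}

```bash
mkdir -p pics; python3 - <<'E'
from rig import sensors,get_image
import cv2,numpy as np
s=sensors.observe();print(s['time_s'],s['position'],s['tool_rot'])
for n in('side','top'):
    d=get_image(n);cv2.imwrite(f'pics/{n}0.png',d['img'][:,:,::-1]);print(n,d['fx'],d['fy'],d['cx'],d['cy'],np.round(d['T'],4).tolist(),[k for k in d])
E
```

```text
0.0 [ 0.18897787 -0.5162362   0.255717  ] [[-1.95379503e-04  3.43635262e-01 -9.39103172e-01]
 [ 1.45696766e-03 -9.39102096e-01 -3.43635171e-01]
 [-9.99998920e-01 -1.43538222e-03 -3.17184162e-04]]
side 453.8246979967466 453.8246979967466 261.01935290051034 194.3906799863091 [[0.9289, 0.2919, -0.228, 0.3739], [-0.3701, 0.7078, -0.6016, -0.5459], [-0.0142, 0.6432, 0.7655, 0.876], [0.0, 0.0, 0.0, 1.0]] ['img', 'fx', 'fy', 'cx', 'cy', 'T']
top 348.57398808023447 348.57398808023447 260.0098970394373 188.160748134792 [[-0.0244, 0.9969, -0.0749, 0.5023], [-0.9997, -0.0244, 0.0005, 0.0172], [-0.0013, 0.0749, 0.9972, 1.1033], [0.0, 0.0, 0.0, 1.0]] ['img', 'fx', 'fy', 'cx', 'cy', 'T']
```

View pics/side0.png

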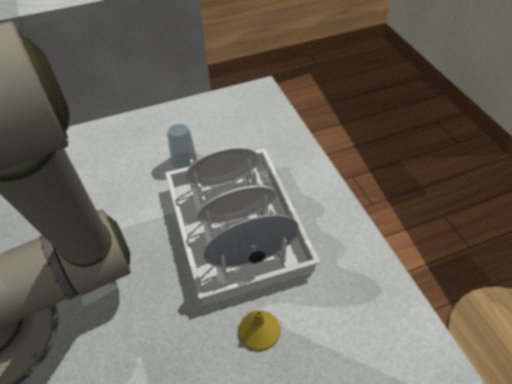

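View pics/top0.png

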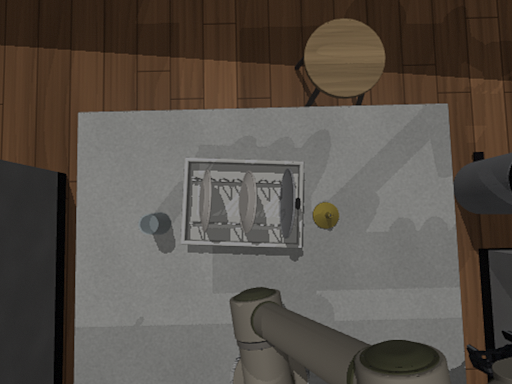

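The lid is in the slot nearest the funnel: top view about (288,203), with the knob at (298,203); side view knob at (258,256). The plates are behind it and the tumbler is at the far end. I'll enlarge both views.

```bash
python3 - <<'E'
import cv2,numpy as np
a=cv2.imread('pics/top0.png')[150:255,170:350];a=cv2.resize(a,None,fx=4.4,fy=4.4,interpolation=cv2.INTER_CUBIC)
a=np.clip(a*1.6,0,255).astype('uint8');cv2.imwrite('pics/topc.png',a)
b=cv2.imread('pics/side0.png')[140:355,160:330];b=cv2.resize(b,None,fx=2.7,fy=2.7,interpolation=cv2.INTER_CUBIC)
cv2.imwrite('pics/sidec.png',np.clip(b*1.4,0,255).astype('uint8'))
E
```

```text
(no output)
```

View pics/topc.png

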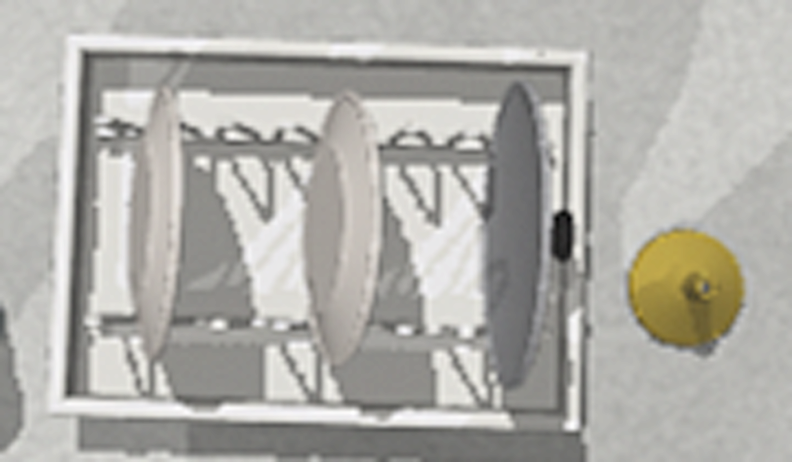

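View pics/sidec.png

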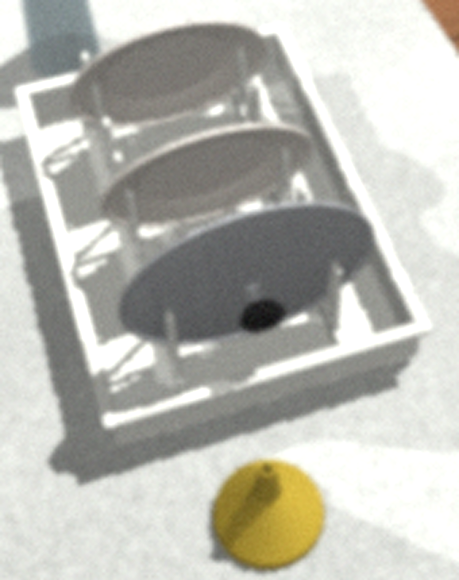

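Top crop, in full pixels: rack rim corners at about (186,159), (303,163), (301,247), (182,243). The lid's upper rim edge is at (294,203) and the knob at (298,203). The side crop agrees, and the space above the funnel and the knob side is free.

```bash
cat > h.py <<'E'
import numpy as np
from rig import sensors,get_image
def ray(d,u,v,z):
    T=d['T'];r=T[:3,:3]@np.array([(u-d['cx'])/d['fx'],-(v-d['cy'])/d['fy'],-1]);o=T[:3,3]
    return np.round(o+r*(z-o[2])/r[2],4)
E
python3 - <<'E'
from h import *
t=get_image('top');s=get_image('side')
T=lambda x,y:(170+x/4.4,150+y/4.4); S=lambda x,y:(160+x/2.7,140+y/2.7)
for n,p in dict(tl=(68,37),tr=(590,52),br=(580,430),bl=(50,413)).items():print(n,ray(t,*T(*p),.056))
print('lidtop',ray(t,*T(546,235),.213));print('lid ends h~.115',ray(t,*T(517,82),.115),ray(t,*T(511,388),.115))
print('knob',ray(t,*T(564,235),.113), ray(s,*S(263,316),.108))
print('side rim top',ray(s,*S(277,206),.213), 'mid plate top',ray(t,*T(372,228),.187))
print('funnel',ray(t,*T(700,287),.078),'side',ray(s,*S(267,463),.078))
for n,p in dict(l=(15,90),r=(272,35),fr=(432,328),fl=(104,424)).items():print('S',n,ray(s,*S(*p),.056))
E
```

```text
tl [0.677  0.2405 0.056 ]
tr [ 0.6577 -0.1188  0.056 ]
br [ 0.4003 -0.1033  0.056 ]
bl [0.4204 0.2549 0.056 ]
lidtop [ 0.528  -0.0693  0.213 ]
lid ends h~.115 [ 0.6305 -0.0631  0.115 ] [ 0.4337 -0.0533  0.115 ]
knob [ 0.5306 -0.0906  0.113 ] [ 0.5361 -0.0902  0.108 ]
side rim top [ 0.5547 -0.0747  0.213 ] mid plate top [0.5355 0.032  0.187 ]
funnel [ 0.4948 -0.1839  0.078 ] side [ 0.501  -0.1854  0.078 ]
S l [0.4256 0.2513 0.056 ]
S r [0.6687 0.2273 0.056 ]
S fr [ 0.6645 -0.1191  0.056 ]
S fl [ 0.4047 -0.1016  0.056 ]
```

arm_command(
  plan=[
    [[0,-0.5,-1,0.4,0,0],[0,-1.1,-2,0.8,0,0],[0,-1.6,-3,1.2,0,0],[0,-2.2,-4,1.6,0,0],[0,-2.7,-5,2,0,0],[0,-3.2,-6,2.4,0,0],[0,-3.8,-7,2.8,0,0],[0,-4.3,-8,3.2,0,0],[0,-4.9,-9,3.6,0,0],[0,-5.4,-10,3.8,0,0]],
  ],
  jaw=1,
  newtons=20,
)

```text
time_s: 1.2
position: [0.3779, -0.3026, 0.2563]
tool_rot: [[-0.0, -0.049, -0.999], [0.0, -0.999, 0.049], [-1.0, -0.0, 0.0]]
ft_force: [0.9, -0.7, 0.3]
grip_width: 0.0003
```

arm_command(
  plan=[
    [[0,-1,-0.8,0,0,0],[0,-2,-1.6,0,0,0],[0,-3,-2.4,0,0,0],[0,-4,-3.2,0,0,0],[0,-5,-4,0,0,0],[0,-6,-4.8,0,0,0],[0,-7,-5.7,0,0,0],[0.7,-7,-5.7,0,0,0],[1.4,-7,-5.7,0,0,0],[1.4,-7,-5.7,0,0,0]],
  ],
)

```text
time_s: 2.2
position: [0.5273, -0.1351, 0.2192]
tool_rot: [[-0.004, -0.047, -0.999], [0.002, -0.999, 0.047], [-1.0, -0.002, 0.004]]
ft_force: [-0.2, 0.3, -0.7]
grip_width: -0.0002
```

```bash
python3 - <<'E'
from h import *
import cv2
s=sensors.observe();print(s['time_s'],s['position'],s['ft_force'])
a=get_image('side')['img'][110:360,120:340,::-1];b=get_image('wrist')['img'][:,:,::-1]
a=cv2.resize(a,(396,450));b=cv2.resize(b,(400,300))
c=np.zeros((450,796,3),'uint8');c[:,:396]=a;c[:300,396:]=b
cv2.imwrite('pics/c1.png',np.clip(c*1.3,0,255).astype('uint8'))
E
```

```text
2.2 [ 0.52725941 -0.13506011  0.219197  ] [-0.18226857  0.31046571 -0.70700004]
```

View pics/c1.png

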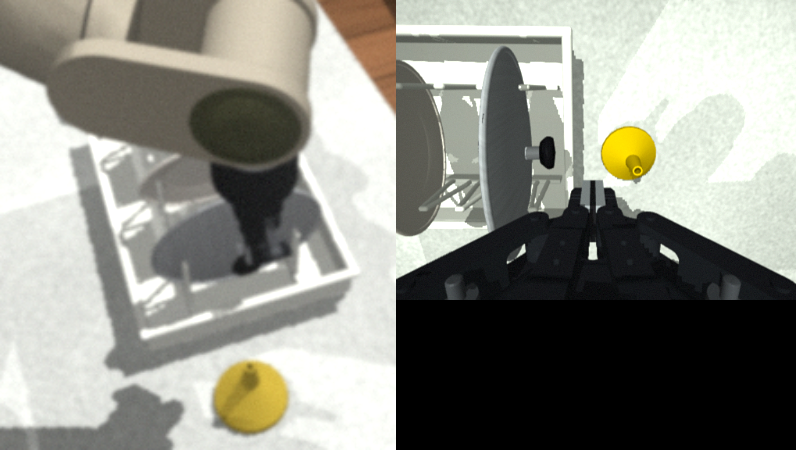

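The fingers (tips around (245,265) in the left view) are on the knob side, clear of the lid and the funnel. Next I approach and push slowly.

arm_command(
  plan=[
    [[0,-0.5,0,0,0,0],[0,-1,0,0,0,0],[0,-1.2,0,0,0,0],[0,-1.3,0,0,0,0],[0,-1.4,0,0,0,0],[0,-1.5,0,0,0,0],[0,-1.6,0,0,0,0],[0,-1.7,0,0,0,0],[0,-1.8,0,0,0,0],[0,-1.9,0,0,0,0]],
  ],
)

```text
time_s: 3.3
position: [0.5302, -0.0881, 0.2213]
tool_rot: [[0.0, -0.047, -0.999], [0.0, -0.999, 0.047], [-1.0, -0.0, -0.0]]
ft_force: [-0.2, 0.5, 0.6]
grip_width: 0.0002
```

arm_command(
  plan=[
    [[0,-0.1,0,0,0,0],[0,-0.2,0,0,0,0],[0,-0.3,0,0,0,0],[0,-0.4,0,0,0,0],[0,-0.5,0,0,0,0],[0,-0.6,0,0,0,0],[0,-0.7,0,0,0,0],[0,-0.8,0,0,0,0],[0,-0.9,0,0,0,0],[0,-1.0,0,0,0,0]],
  ],
)

```text
time_s: 4.3
position: [0.5314, -0.0631, 0.2213]
tool_rot: [[-0.0, -0.047, -0.999], [0.0, -0.999, 0.047], [-1.0, -0.0, 0.0]]
ft_force: [1.1, 0.3, 0.1]
grip_width: -0.0001
```

```bash
cat > look.py <<'E'
from h import *
import cv2,sys
s=sensors.observe();print(s['time_s'],s['position'],s['ft_force'])
a=get_image('side')['img'][110:360,120:340,::-1];b=get_image('wrist')['img'][:,:,::-1];t=get_image('top')['img'][150:255,170:350,::-1]
c=np.zeros((540,796,3),'uint8');c[:450,:396]=cv2.resize(a,(396,450));c[:300,396:]=cv2.resize(b,(400,300));c[300:533,396:]=cv2.resize(t,(400,233))
cv2.imwrite(sys.argv[1],np.clip(c*1.3,0,255).astype('uint8'))
E
python3 look.py pics/c2.png
```

```text
4.3 [ 0.53139696 -0.06308814  0.22130746] [1.05551533 0.32641696 0.06819702]
```

View pics/c2.png

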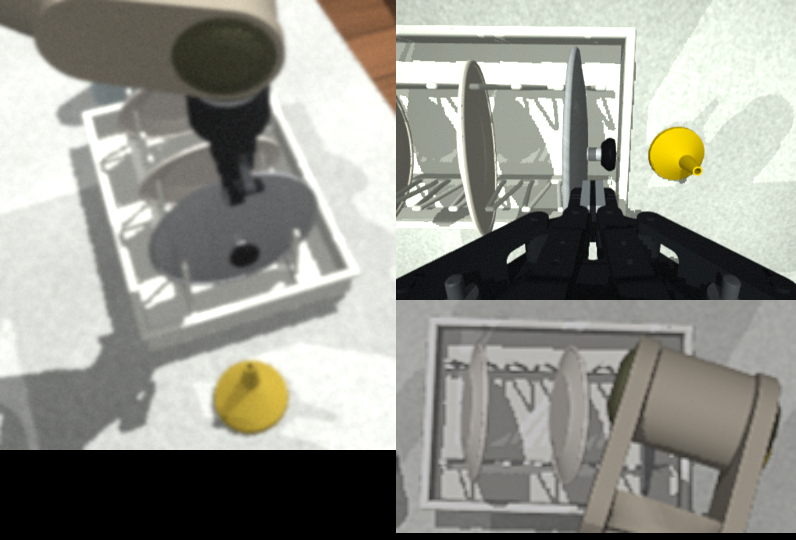

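The lid is turning with the fingers: it now looks near edge-on in the wrist view, with the knob rising at (607,153). I'll continue.

arm_command(
  plan=[
    [[0,-0.1,0,0,0,0],[0,-0.2,0,0,0,0],[0,-0.3,0,0,0,0],[0,-0.4,0,0,0,0],[0,-0.5,0,0,0,0],[0,-0.6,0,0,0,0],[0,-0.65,0,0,0,0],[0,-0.7,0,0,0,0],[0,-0.75,0,0,0,0],[0,-0.8,0,0,0,0]],
  ],
)

```text
time_s: 5.45
position: [0.5323, -0.0432, 0.2213]
tool_rot: [[-0.0, -0.047, -0.999], [-0.0, -0.999, 0.047], [-1.0, 0.0, 0.0]]
ft_force: [0.4, -0.5, -0.2]
grip_width: -0.0004
```

```bash
python3 look.py pics/c3.png
```

```text
5.45 [ 0.53233154 -0.04324902  0.22132659] [ 0.43306591 -0.54674958 -0.24860983]
```

View pics/c3.png

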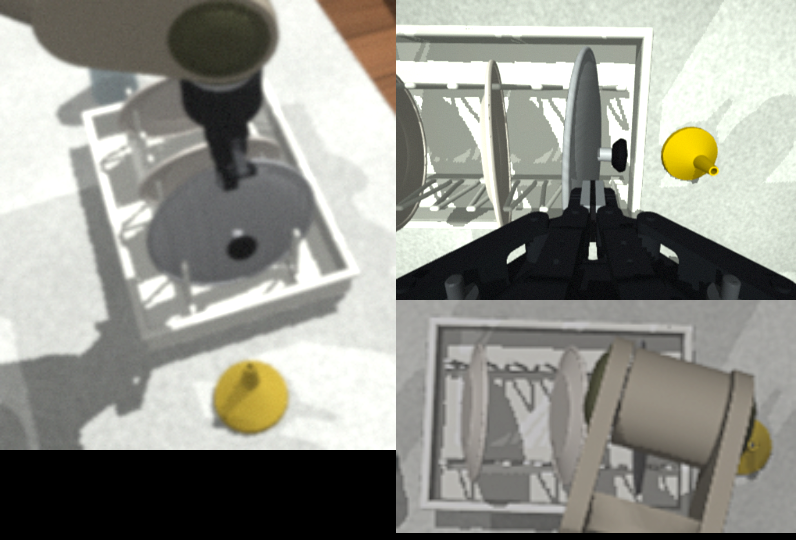

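The lid is still turning and leaning further in the right direction (knob at (619,155)), and the middle plate is clear. I'll push a little further and then pause.

arm_command(
  plan=[
    [[0,-0.08,0,0,0,0],[0,-0.16,0,0,0,0],[0,-0.24,0,0,0,0],[0,-0.32,0,0,0,0],[0,-0.4,0,0,0,0],[0,-0.4,0,0,0,0],[0,-0.4,0,0,0,0],[0,-0.4,0,0,0,0]],
  ],
)

```text
time_s: 6.4
position: [0.5328, -0.0334, 0.2213]
tool_rot: [[0.0, -0.047, -0.999], [0.0, -0.999, 0.047], [-1.0, -0.0, -0.0]]
ft_force: [-0.8, -0.8, -0.4]
grip_width: 0.0
```

```bash
python3 look.py pics/c4.png
```

```text
6.4 [ 0.53281266 -0.03337347  0.22132687] [-0.79115008 -0.82580066 -0.36253373]
```

View pics/c4.png

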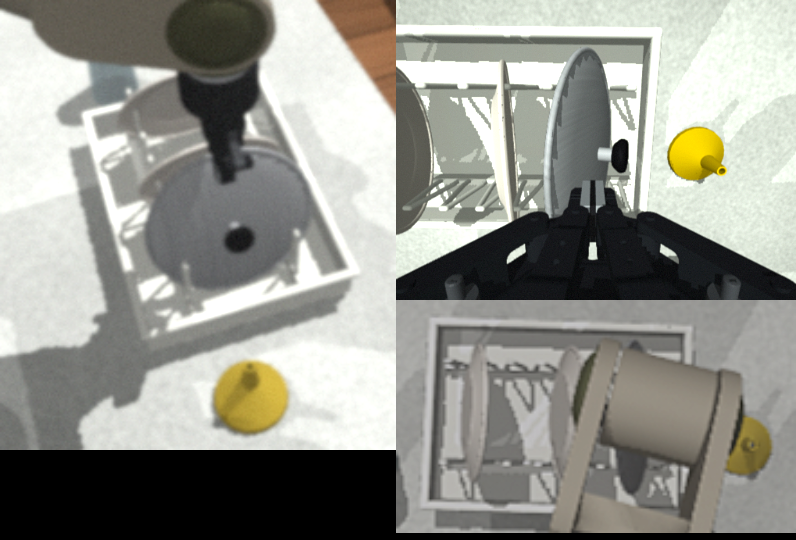

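The lid has fallen ahead of the fingers: the rim's left edge is now at (548,150) in the wrist view, with a gap to the fingertips. I'll back off, then rise.

arm_command(
  plan=[
    [[0,0.3,0,0,0,0],[-0.5,1,0,0,0,0],[-1.5,2,0,0,0,0],[-2.5,3,1,0,0,0],[-3,4,2,0,0,0],[-3,5,3,0,0,0],[-3,6,4,0,0,0],[-3,7,5,0,0,0],[-3,8,6,0,0,0],[-3,8,6,0,0,0]],
  ],
)

```text
time_s: 7.55
position: [0.3713, -0.2284, 0.2965]
tool_rot: [[-0.0, -0.052, -0.999], [-0.001, -0.999, 0.052], [-1.0, 0.001, 0.0]]
ft_force: [0.6, 0.4, 0.7]
grip_width: 0.0001
```

arm_command(
  plan=[
    [[0,1,1,0,0,0],[0,2,2,0,0,0],[0,3,3,0,0,0],[0,4,4,0,0,0],[0,4,4,0,0,0],[0,4,4,0,0,0],[0,4,4,0,0,0]],
  ],
)

```text
time_s: 8.25
position: [0.2695, -0.3207, 0.2963]
tool_rot: [[0.0, -0.046, -0.999], [0.0, -0.999, 0.046], [-1.0, -0.0, -0.0]]
ft_force: [0.1, 0.4, 0.3]
grip_width: 0.0004
```

```bash
sed -i 's/\[150:255,170:350/[150:255,130:350/' look.py; python3 look.py pics/c5.png; python3 - <<'E'
import cv2,numpy as np
from rig import get_image
a=cv2.imread('pics/top0.png');b=get_image('top')['img'][:,:,::-1];cv2.imwrite('pics/top1.png',b)
for n,(x0,x1,y0,y1) in dict(tumbler=(135,180,205,240),plate1=(198,220,160,240),plate2=(236,260,162,240),funnel=(308,345,195,232)).items():
    s,r=cv2.phaseCorrelate(*[cv2.cvtColor(np.ascontiguousarray(i[y0:y1,x0:x1]),cv2.COLOR_BGR2GRAY).astype('float32') for i in(a,b)]);print(n,np.round(s,2),round(r,2))
E
```

```text
8.25 [ 0.26952216 -0.32070015  0.29634979] [0.07647982 0.4492577  0.31968869]
tumbler [0.48 0.06] 1.0
plate1 [-0.03  0.03] 0.99
plate2 [-0.01  0.02] 1.0
funnel [0.16 0.03] 1.0
```

View pics/c5.png

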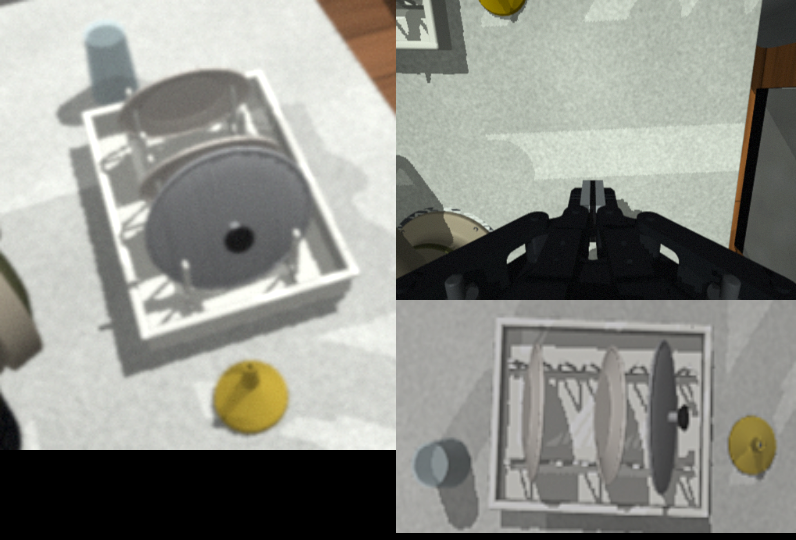

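The lid now leans to its hollow side: the top view shows the knob at (684,417), right of the rim, with the knob face visible from above. The other objects haven't moved, and the hand is clear.

```bash
python3 -c "
from rig import workorder
print(workorder.close_job())"
```

```text
the job is handed in; nothing more can be done
None
```

The lid now leans the other way in its own slot, knob side up and hollow side down. I pushed its top edge slowly with the closed fingertips until it fell over by itself, then moved the hand well clear. The job was handed in at about 8.4 s; hand-in reports no verdict.

**Force:** the readings at the end of each move stayed near 1 N, which is noise level. Force was not read between those points.

**Other objects:** comparing top pictures from before and after, the plates and the funnel shifted by less than 0.2 pixel. The tumbler showed 0.5 pixel, roughly 1.5 mm, probably from a changed shadow. The limit is 10 mm.

**Not measured:** I judged the lid's final lean and stillness by eye from the last pictures, not as an angle or speed. No check failed or disagreed.

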